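Register a pine slat in the stapling jig and hold the cam clamp at full lift

ROBOT

A 6-joint arm with a two-finger parallel gripper is mounted at the origin on the work surface. World frame = base frame: x ahead of the robot, y to its left, z up, the work surface at z = 0. Lengths are in mm, angles in rad, forces in N, time in s.
With the tool pointing down it reaches from about 275 to 825 mm from the base axis. Payload 4.9 kg.
Tool frame: the origin (TCP) lies at the very end of the fingers, on their centre line; the grasp point (between the pads) lies 19 mm behind it; z points along the fingers, y is the line along which they close (so a half turn about z gives the same grasp; the last joint's range is limited). The gripper opens to 85 mm and grips with 20 to 120 N. Pads are 22 mm wide; open, the fingers measure 114 mm over their backs; the gripper's body (76 mm by 85 mm) begins 54 mm behind the grasp point. The pads swing forward as they close: fully open they stand 13 mm farther back than shut.
Start: joints at [-0.134, 0.326, -0.193, 1.052, 0, 1.437], TCP at [550.017, 0.009, 231.281] pointing down, gripper open.
Joint ranges: [-2.65, 2.65], [-0.97, 1.79], [-1.3, 1.35], [-1.93, 2.1], [-1.47, 1.37], [-3.14, 3.14]. Speed limits (rad/s): [2.57, 2.57, 3.14, 3.14, 3.14, 3.14].

INTERFACE

Orientations are given as [roll, pitch, yaw] about the fixed x, y, z axes, in that order (R = Rz(yaw) Ry(pitch) Rx(roll)).
In Python, from bench import bot, solve_ik, imaging gives the robot as it stands. Calls block until the motion is done:
- bot.move_ptp(position, orientation): joint-space move of the TCP to a pose.
- bot.movel(position, rot=None, max_speed=150, threshold=None): straight line of the TCP; rot=None keeps the orientation; max_speed is the mean speed in mm/s. With threshold (N) it stops when the force on the tool has changed by that much, and returns True; else False.
- bot.move_j(angles): joint-space move.
- bot.grip(opening, effort=None): opening from 0.0 (shut) to 1.0 (fully open); effort is the grip in N (None keeps the last); returns when the fingers have stopped.
- bot.dwell(seconds).
- solve_ik(position, orientation): joint angles nearest the present ones, or None.
- bot.get_state(): the state.
- imaging.capture(name): name is "scene" or "side" or "wrist"; returns the picture (384x512x3 uint8, blue, green, red); there is no depth.
- imaging.camera_model(name): a dict with "K" (3x3 intrinsics, pixels), "position" and "rotation" of the camera in the world. Camera axes: x right, y up, looking along -z (the intrinsics and any distortion apply to the point x, -y, -z); pixel columns grow to the right and rows downward; lengths in mm; the calibration is good to about 2 mm. A picture is of the moment at which its call begins: read the wrist's pose just before it. camera_model takes no time and is no camera call; for the wrist camera it gives the pose at the moment of the call.
A pose or a line that the arm cannot do raises bot.IKError and nothing moves.
- bot.sign_off(): hands the job in; it is judged then, once.
The state is a dict: "t": time; "qpos": joint angles; "joint_velocities": joint speeds; "effort": joint torques, N m; "tcp_pos": TCP position; "orientation": TCP orientation; "contact_force": force on the tool from outside, world axes, zero at the start; "wrist_torque": the same for the moment, N m; "opening": opening from 0.0 (shut) to 1.0 (fully open); "gripper_force": force on a finger pad.
Only numpy, scipy, OpenCV 4.12 (cv2) and the standard library are available. Lean on these libraries where they do the work, as an engineer would, in place of code of your own. Each camera call takes 0.05 s, during which the arm holds its last target. There are 200 camera calls.

TASK

Get the loose pine slat ready for stapling: push it home in the jig's corner, tight against both the long fence and the end stop, while the clamp is still open. Then swing the cam lever round to the cam's highest lift, where the lever lies parallel to the fence and the rubber pad presses the slat hardest, not short of it and not over the top. The lever springs back when let go, so finish while still holding it there; take your hand off the slat and leave the spring, stapler and staple box alone.

Things in the scene. Friction and masses are not known exactly. Their poses are not given: they have to be found in the camera images.
- jig: Fixed plywood board, 300 x 300 x 18 mm, top 18 mm above the bench, carrying fence, end stop and cam clamp. Frame (z up): origin at bench height; +x points to the long fence, +y to the end stop. The board spans x -195 to +105, y -170 to +130 mm. A slat that is home covers x +15 to +60, y -90 to +90.
- corner (a point): Where the lines of the fence face and the end-stop face meet, at board-top height (jig x +60, y +90, z 18 mm); axes as the jig. Both stops are dark wood, 22 mm high above the board. Fence: face at jig x +60, 30 mm thick, from y -125 to +120. End stop: face at jig y +90, 22 mm thick, from x +15 to +50 (10 mm is left open beside the fence).
- slat: Loose pine slat, 45 mm (its x) x 180 mm (its y) x 20 mm high, about 0.1 kg, lying flat on the board between the open pad and the fence. Origin at the centre of its underside; its axes nearly match the jig's. It starts about 4 to 7 mm off the fence, slightly askew, and 25 to 60 mm short of the end stop.
- slat_stop_end (a point): Corner of the slat on its fence side at the end nearest the end stop, at half its height (slat frame x +22.5, y +90, z 10 mm). Fully home it lies at jig x +60, y +90 mm.
- slat_free_end (a point): Corner of the slat on its fence side at the other end (slat frame x +22.5, y -90, z 10 mm). Fully home it lies at jig x +60, y -90 mm.
- pad: Rubber pad, 8 x 38 x 19 mm, on the 40 mm wide jaw (jig y -20 to +20), moved along jig +x by 14 mm x sin(lever angle). Open, its face is at jig x +3.4, 11.6 mm short of a slat that is home; at highest lift it presses with about 15 to 20 N, yielding 1 mm per 8 N. Steel jaw guides stand at jig y 21 to 33 mm either side, x -36 to 0; top of their screw heads 47 mm above the bench.
- cam_pivot (a point): Vertical pivot axis of the cam, at board-top height (jig frame x -58.6, y 0, z 18 mm). The cam is a 64 mm steel disc, 14 mm eccentric, its bolt head reaching 62 mm above the bench. The lever is a flat steel bar, 20 mm wide and 8 mm thick, its underside 44 mm above the bench, from the pivot to the hand grip 100 mm away.
- cam (a joint): Lever angle (rad). 0 = open, on its stop: lever points straight away from the fence (jig -x). Grows clockwise seen from above, towards jig +y. pi/2 = highest lift: lever along jig +y, parallel to the fence. It can run over the top to 2.0, where the lift falls. A spring pulls it back to 0: 0.15 N m at rest, 0.46 N m at highest lift (5 N at the grip); it does not lock itself.
- grip_mid (a point): Middle of the upright black hand grip at the lever's end, on its axis, 75 mm above the bench. The grip is a round handle 24 to 28 mm in diameter, from 53 to 95 mm above the bench, free to spin on its pin, 100 mm from the cam pivot.
- spring: Bystander: loose waisted coil spring of dark wire, 84 mm in diameter, 115 mm tall, standing on the bench. Origin at the centre of its foot.
- stapler: Bystander: pneumatic stapler lying on its side, about 225 x 200 x 52 mm. Origin under its middle.
- staple_box: Bystander: closed cardboard box of staples with a paper band, 75 x 115 x 45 mm. Origin at the centre of its underside.
Mind the look-alikes: they are no part of the job. Several things have the shape of the slat; the one meant has the colours described above.

How it is judged (in metres and radians):
On the way, in this order (a step that is already met when the one before it is completed fails the run):
1. with the clamp open, the slat is home against the fence and the end stop (x of each of slat_stop_end, slat_free_end in the frame of corner above -0.0025 m and y of slat_stop_end in the frame of corner above -0.0025 m and value of joint cam below 0.3 rad), for 0.2 s.
2. the cam lever is at its highest lift and the pad presses the slat (value of joint cam between 1.451 and 1.691 rad and contact force between pad and slat above 12 N), for 0.3 s.
At the end, for the whole second after the job is handed in: The fingers still hold the lever (over 1 N) at rest at highest lift (1.571 rad, within 0.12 rad); the pad presses the slat with over 12 N; the slat lies flat with both fence-side corners within 2.5 mm of the fence and its end within 2.5 mm of the end stop; the robot does not touch the slat (all of step 2 and velocity of joint cam between -0.1 and 0.1 rad/s and contact force between the fingers and cam above 1 N and contact force between each of the arm, the fingers and slat below 0.2 N and x of slat_stop_end in the frame of corner between -0.0025 and 0.002 m and x of slat_free_end in the frame of corner above -0.0025 m and y of slat_stop_end in the frame of corner between -0.0025 and 0.002 m and z of slat_stop_end in the frame of corner below 0.013 m and angle between slat's own z axis and vertical below 0.05 rad); the arm keeps its last pose, push and grip.
It fails at once if the coil spring is knocked or moved by over 30 mm (distance of spring from where it was at the start of the episode above 0.03 m or angle between spring's own z axis and vertical above 0.3 rad).
It fails at once if the stapler is moved by over 30 mm (distance of stapler from where it was at the start of the episode above 0.03 m).
It fails at once if the staple box is moved by over 30 mm (distance of staple_box from where it was at the start of the episode above 0.03 m).
It also fails if it takes over 54 s, if anything falls off the work surface, if the arm or the gripper's body presses on something with over 40 N, if the wrist force passes 120 N, or if a joint passes its speed limit or range.

## Working session

There is one attempt and no reset: what is moved stays moved. The work goes in short steps, each a Python script; the robot and the scene stay as the last script left them, time stands still between calls to the robot, and variables do not carry over. Pictures are saved under pics/ and viewed, at most 10 in all, crops included, and the job is handed in when it is done.

```bash
ls; mkdir -p pics
python3 - <<'E'
from bench import bot, imaging
import cv2
for n in ("scene","side","wrist"):
    m=imaging.camera_model(n); print(n,m)
    cv2.imwrite(f"pics/{n}0.png",imaging.capture(n))
print(bot.get_state())
E
```

```text
pics
scene {'K': array([[421.9408664 ,   0.        , 249.83243473],
       [  0.        , 421.9408664 , 190.62818148],
       [  0.        ,   0.        ,   1.        ]]), 'position': array([1106.89395433, -739.02509059,  852.14252659]), 'rotation': array([ 0.89407427, -0.0076361 ,  0.73685548])}
side {'K': array([[462.03195424,   0.        , 255.24547284],
       [  0.        , 462.03195424, 196.46958906],
       [  0.        ,   0.        ,   1.        ]]), 'position': array([ 26.51896026, 882.15352615, 860.85205657]), 'rotation': array([ 0.90771175,  0.01141502, -2.6945118 ])}
wrist {'K': array([[299.70982999,   0.        , 257.83300165],
       [  0.        , 299.70982999, 192.65338112],
       [  0.        ,   0.        ,   1.        ]]), 'position': array([550.10552207,  76.22504531, 374.1507027 ]), 'rotation': array([-0.30479086,  0.00204306, -0.00080425])}
{'t': 0.15, 'qpos': array([-1.34197237e-01,  3.26784203e-01, -1.93322134e-01,  1.05199821e+00,
       -2.48220640e-06,  1.43658811e+00]), 'joint_velocities': array([-4.40460982e-05, -1.86782002e-03,  4.35814283e-03, -5.81295222e-04,
       -1.57200173e-03, -6.78865038e-04]), 'effort': array([ 1.04211274e-03, -4.43704247e+01,  2.62664723e+01,  1.04285317e-02,
       -1.23322516e-04, -3.51401161e-05]), 'tcp_pos': array([5.49575623e+02, 6.95058348e-02, 2.30688125e+02]), 'orientation': array([-3.14029586e+00, -1.72587874e-04,  1.57080720e+00]), 'contact_force': array([-0.72225713, -0.52029023,  0.16075   ]), 'wrist_torque': array([-0.01835048, -0.0400076 , -0.04046167]), 'gripper_force': 0.0, 'opening': 1.003395106708789}
```

View pics/scene0.png

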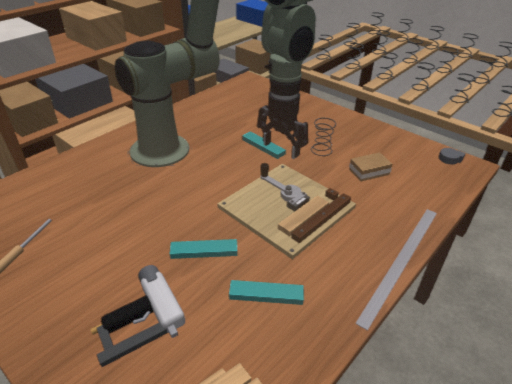

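View pics/side0.png

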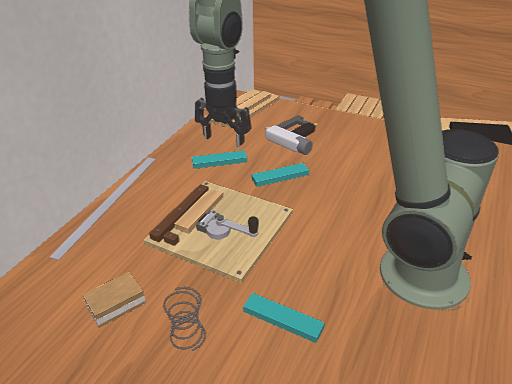

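View pics/wrist0.png

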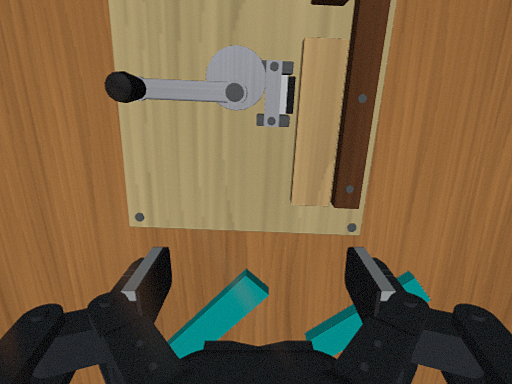

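Wrist view: board fills the top, with the lever grip at (125,87), the pivot bolt at (235,92), the pine slat at about (320,120) and the fence at about (365,100). Image up is +y and right is +x. Slat-shaped candidates are the pine one on the board (scene 308,212) and three teal ones off the board (scene 263,145; 204,248; 267,291). Only the pine one fits, because it's pine-coloured and lies between pad and fence. Next I'll look from above the jig.

```bash
cat > h.py <<'E'
import numpy as np, cv2
from scipy.spatial.transform import Rotation as R
from bench import bot, solve_ik, imaging
def ray(m,px,z):
    """pixels (n,2) -> world points on the plane at height z"""
    px=np.atleast_2d(np.asarray(px,float)); d=np.c_[px,np.ones(len(px))]@np.linalg.inv(m["K"]).T
    d=d*[1,-1,-1]@R.from_euler("xyz",m["rotation"]).as_matrix().T
    return (m["position"]+d*((z-m["position"][2])/d[:,2])[:,None])
def proj(m,p):
    q=(np.atleast_2d(p)-m["position"])@R.from_euler("xyz",m["rotation"]).as_matrix()*[1,-1,-1]
    q=q@m["K"].T; return q[:,:2]/q[:,2:]
E
python3 - <<'E'
from h import *
m=imaging.camera_model("wrist")
n=["board corner -x","board corner +x"]
print(ray(m,[[130,226],[361,234]],18)); 
print("grip",ray(m,[[122,85]],95),"pivot",ray(m,[[235,92]],62),"slat ends",ray(m,[[292,205],[333,206],[347,38],[304,38]],38))
ms=imaging.camera_model("side")
print("side corners",ray(ms,[[208,182],[293,210],[240,277],[147,238]],18), "spring",ray(ms,[[190,340]],0),"box",ray(ms,[[115,300]],40),"grip",ray(ms,[[254,220]],95))
bot.move_ptp([590,110,300],[-3.1416,0,1.5708])
m=imaging.camera_model("wrist"); im=imaging.capture("wrist"); cv2.imwrite("pics/w1.png",im)
np.save("m1.npy",m,allow_pickle=True)
cv2.imwrite("pics/w1b.png",cv2.resize(im,(800,600),interpolation=cv2.INTER_CUBIC)); print(m)
E
```

```text
[[384.1729655  -81.00776419  18.        ]
 [683.66987141 -92.32148294  18.        ]]
grip [[430.36058007  87.50430469  95.        ]] pivot [[527.03600438  82.2271557   62.        ]] slat ends [[590.15148987 -45.00328862  38.        ]
 [639.06612247 -46.27686402  38.        ]
 [639.7725011  134.37454731  38.        ]
 [596.29477175 134.42321314  38.        ]]
side corners [[665.9330323  -91.10690899  18.        ]
 [376.86014175 -75.40715177  18.        ]
 [398.20764884 214.67725827  18.        ]
 [686.2162898  196.60321759  18.        ]] spring [[421.73709429 408.05414855   0.        ]] box [[612.45288948 412.58797031  40.        ]] grip [[419.42282811  90.18734019  95.        ]]
{'K': array([[299.70982999,   0.        , 257.83300165],
       [  0.        , 299.70982999, 192.65338112],
       [  0.        ,   0.        ,   1.        ]]), 'position': array([590.19969498, 186.5524365 , 443.08855313]), 'rotation': array([-3.05565349e-01,  1.02225312e-03,  2.83386443e-04])}
```

View pics/w1b.png

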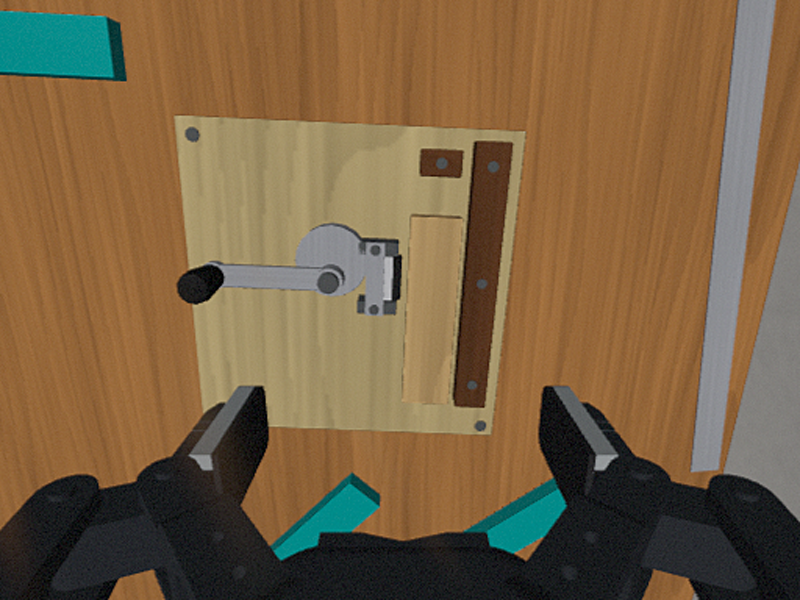

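The view from above shows every feature: board corners at about (176,116), (524,131), (491,434) and (203,426) in the 800 px view. The slat top runs from (411,215) to (452,404), the fence is at (492,270), the end stop at (441,163), and the grip top at (190,287). The pine slat is confirmed.

```bash
cat > fit.py <<'E'
from h import *
m=np.load("m1.npy",allow_pickle=True).item(); im=cv2.imread("pics/w1.png")
hsv=cv2.cvtColor(im,cv2.COLOR_BGR2HSV)
def corners(c,s=.9):
    g=cv2.cvtColor(im,cv2.COLOR_BGR2GRAY)
    return np.array(c)/1.5625
def kabsch(J,W):
    a=J-J.mean(0); b=W-W.mean(0)
    t=np.arctan2((a[:,0]*b[:,1]-a[:,1]*b[:,0]).sum(),(a*b).sum())
    Rm=np.array([[np.cos(t),-np.sin(t)],[np.sin(t),np.cos(t)]]); o=W.mean(0)-Rm@J.mean(0)
    return t,o,Rm
bc=corners([(176,116),(524,131),(491,434),(203,426)])
J=[(-195,130),(105,130),(105,-170),(-195,-170)]
W=ray(m,bc,18)[:,:2]
fc=corners([(474,142),(512,143),(484,407),(454,404)])
J+=[(60,120),(90,120),(90,-125),(60,-125)]; W=np.r_[W,ray(m,fc,40)[:,:2]]
J=np.array(J,float); t,o,Rm=kabsch(J,W)
print("yaw",t,"origin",o); print("resid",np.round(W-(J@Rm.T+o),1).tolist())
inv=lambda p:(p[:,:2]-o)@Rm
print("slat in jig",np.round(inv(ray(m,corners([(411,215),(463,218),(452,404),(403,402)]),38)),1).tolist())
print("stop face etc",np.round(inv(ray(m,corners([(421,176),(462,178)]),40)),1).tolist())
print("pivot",inv(ray(m,corners([(328,283)]),62)),"grip top",inv(ray(m,corners([(192,288)]),95)))
np.savez("jig.npz",t=t,o=o,Rm=Rm)
E
python3 fit.py
```

```text
yaw -0.03947839264906422 origin [584.14719281  79.37180094]
resid [[3.2, -0.3], [-1.0, -0.4], [-0.4, 1.4], [-0.6, -1.1], [-1.1, -1.6], [-0.0, -1.1], [-0.4, 0.5], [0.3, 2.6]]
slat in jig [[10.4, 57.2], [55.1, 56.4], [58.5, -123.6], [10.7, -123.3]]
stop face etc [[17.2, 89.9], [51.4, 89.7]]
pivot [[-57.50214457   0.59436077]] grip top [[-157.46110164    1.61973834]]
```

```bash
cat >> h.py <<'E'
import os
if os.path.exists("jig.npz"):
    g=np.load("jig.npz"); ORI=[-np.pi,0,np.pi/2+float(g["t"])]
    def W(x,y,z): return [*(g["Rm"]@[x,y]+g["o"]),z]
    def Jp(p): return np.round((np.asarray(p)[:2]-g["o"])@g["Rm"],1)
    def st(s):
        q=bot.get_state(); print(s,"t",round(q["t"],2),"jig",Jp(q["tcp_pos"]),round(q["tcp_pos"][2],1),"F",np.round(q["contact_force"],1),"grip",round(q["gripper_force"],1),round(q["opening"],2))
E
python3 - <<'E'
from h import *
st("start"); bot.grip(0.0)
bot.move_ptp(W(35,-155,70),ORI); bot.movel(W(35,-155,24)); st("down")
r=bot.movel(W(35,-95,24),max_speed=35,threshold=6); st(f"pushed {r}")
bot.movel(W(35,-125,24)); bot.movel(W(35,-125,80))
m=imaging.camera_model("wrist"); im=imaging.capture("wrist"); cv2.imwrite("pics/w2.png",im)
bot.movel(W(-22,-62,80)); bot.movel(W(-22,-62,24)); st("side")
r=bot.movel(W(12,-62,24),max_speed=25,threshold=6); st(f"x push free end {r}")
bot.movel(W(-22,-62,24)); bot.movel(W(-22,-62,80))
E
```

```text
start t 0.8 jig [ 4.  30.4] 299.1 F [-0.1 -0.6 -0.1] grip 0.0 1.0
down t 3.17 jig [  35.3 -154.4] 24.6 F [-0.3  0.6  0.1] grip 0.0 -0.0
pushed True t 4.6 jig [  34.7 -100.3] 23.7 F [-0.3 -0.4 -1.2] grip 0.4 0.0
side t 6.73 jig [-21.6 -62.5] 24.0 F [-0.2  0.7 -0.2] grip 0.0 -0.0
x push free end True t 7.66 jig [  0.2 -62. ] 23.2 F [ 0.2 -0.1 -0.9] grip 0.0 -0.0
```

Run:
```python
from h import *
bot.movel(W(-22,62,80)); bot.movel(W(-22,62,24)); st("side")
r=bot.movel(W(12,62,24),max_speed=25,threshold=6); st(f"x push stop end {r}")
bot.movel(W(-22,62,24)); bot.movel(W(-22,62,80))
bot.movel(W(4,30.4,299))
im=imaging.capture("wrist"); np.save("m1.npy",imaging.camera_model("wrist"),allow_pickle=True)
cv2.imwrite("pics/w3.png",im)
cv2.imwrite("pics/w3b.png",cv2.resize(im[40:240,200:360],(640,800))[:600]); st("up")
cv2.imwrite("pics/w3b.png",cv2.resize(im[60:270,110:350],None,fx=2.8,fy=2.8,interpolation=cv2.INTER_CUBIC))
```

```text
side t 9.97 jig [-21.9  61.4] 24.1 F [-0.5  0.3  0.1] grip 0.0 -0.0
x push stop end True t 10.92 jig [ 1.2 61.8] 23.2 F [0.6 0.1 0.5] grip 0.0 -0.0
up t 13.43 jig [ 3.5 30.5] 298.1 F [-0.2  0.7  1.1] grip 0.0 0.0
```

View pics/w3b.png

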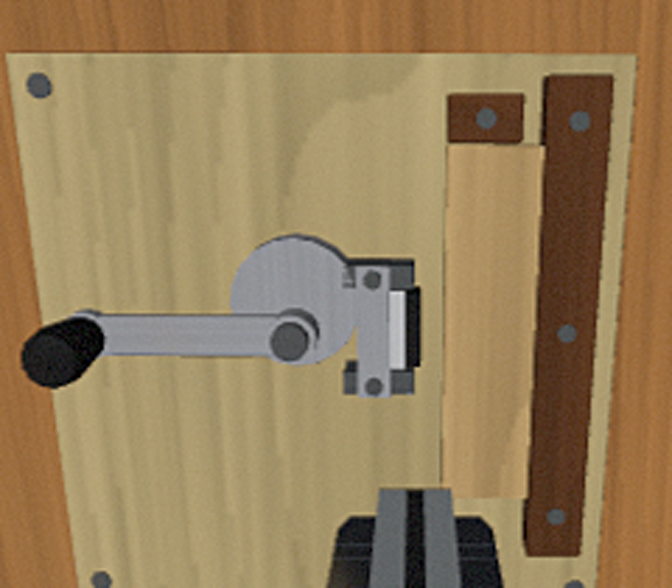

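The slat looks flush with the end stop at (485,143) and with the fence along (543,146) to (527,497). I'll give it one more light seating push on each face, then grasp the lever grip.

Run:
```python
from h import *
bot.move_ptp(W(-22,-55,80),ORI); bot.movel(W(-22,-55,24))
r=bot.movel(W(12,-55,24),max_speed=25,threshold=8); st(f"x push {r}")
bot.movel(W(-22,-55,24)); bot.movel(W(-22,-55,80)); bot.movel(W(35,-125,80)); bot.movel(W(35,-125,24))
r=bot.movel(W(35,-90,24),max_speed=25,threshold=8); st(f"y push {r}"); bot.dwell(0.3)
bot.movel(W(35,-125,24)); bot.movel(W(35,-125,130))
bot.grip(0.8,40)
bot.move_ptp(W(-158.6,0,150),ORI); bot.movel(W(-158.6,0,61),max_speed=80,threshold=8); st("at grip")
bot.grip(0.0,40); st("gripped")
cv2.imwrite("pics/s4.png",cv2.resize(imaging.capture("side")[130:300,120:320],None,fx=3,fy=3))
```

```text
x push True t 15.83 jig [  1.1 -55. ] 23.2 F [ 0.4 -0.1  0.1] grip 0.0 -0.0
y push True t 18.93 jig [  34.8 -100.2] 23.7 F [-0.2 -1.4  0.5] grip 0.5 0.0
at grip t 23.24 jig [-158.2    0. ] 61.4 F [-0.2  0.1  0.1] grip 0.0 0.8
gripped t 23.7 jig [-158.4    0. ] 61.4 F [-0.2  0.3  5.8] grip 39.0 0.3
```

View pics/s4.png

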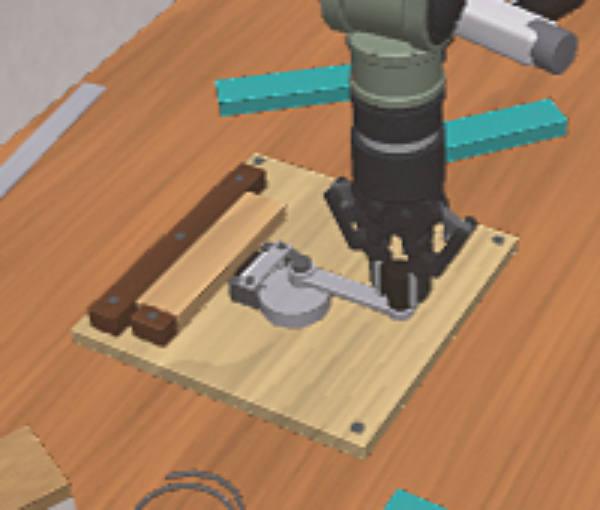

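The side view shows the fingers closed round the grip at (402,285), with the slat against the fence and stop. Now I'll swing the lever round the arc.

Run:
```python
from h import *
for a in np.linspace(0,np.pi/2,10)[1:]:
    bot.movel(W(-58.6-100*np.cos(a),100*np.sin(a),61),max_speed=60)
    q=bot.get_state()
    if abs(q["contact_force"]).max()>40: print("high force");break
st("end"); bot.dwell(0.5); st("held")
im=imaging.capture("side"); m=imaging.camera_model("side")
cv2.imwrite("pics/s5.png",cv2.resize(im[130:300,120:320],None,fx=3.5,fy=3.5,interpolation=cv2.INTER_CUBIC))
cv2.imwrite("pics/sc5.png",cv2.resize(imaging.capture("scene")[140:270,200:370],None,fx=4.5,fy=4.5,interpolation=cv2.INTER_CUBIC))
print("expected pivot,grip-foot,slat corners px (side crop):",((proj(m,[W(-58.6,0,62),W(-58.6,100,52),W(60,90,38),W(60,-90,38),W(15,-90,38)])-[120,130])*3.5).round().tolist())
```

```text
end t 27.73 jig [-59.4  99.9] 61.4 F [-4.9 -0.6  9.1] grip 39.3 0.3
held t 28.23 jig [-59.7  99.9] 61.4 F [-4.6 -1.2  8.1] grip 39.3 0.3
expected pivot,grip-foot,slat corners px (side crop): [[349.0, 303.0], [278.0, 393.0], [155.0, 349.0], [285.0, 220.0], [331.0, 235.0]]
```

View pics/s5.png

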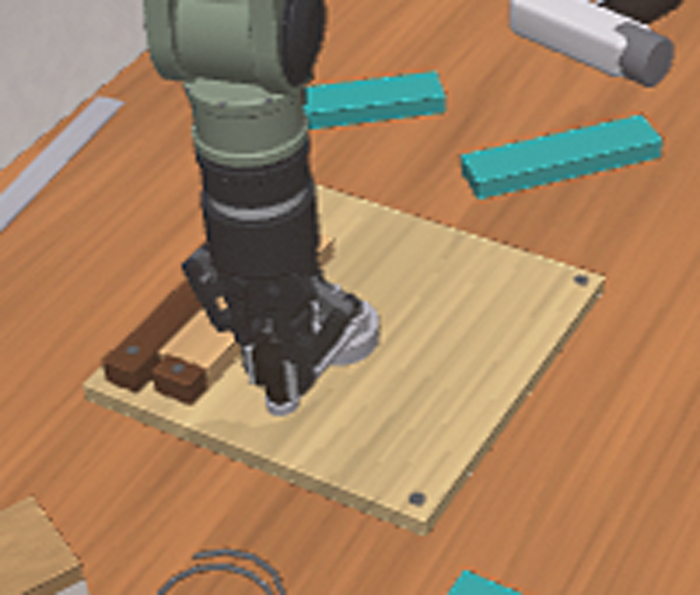

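View pics/sc5.png

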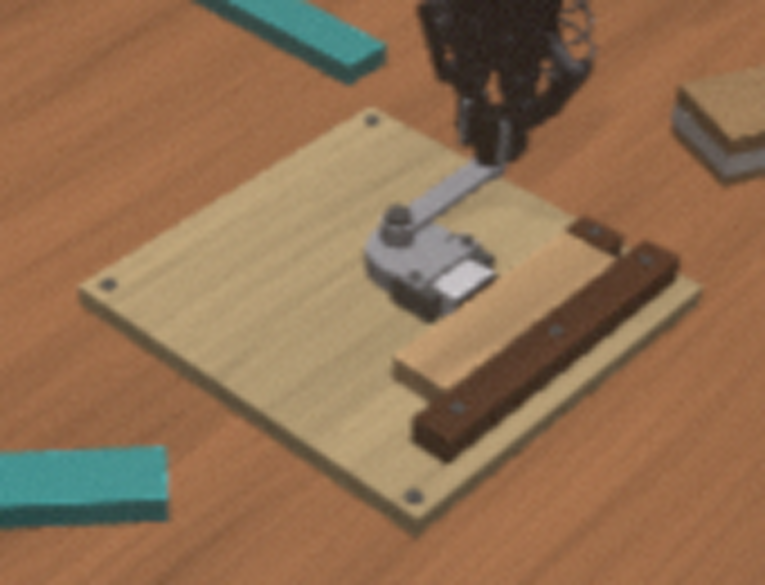

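The lever foot sits at (283,405) in the side crop, close to the expected (278,393). In the scene view the lever is parallel to the fence, the pad is on the slat, and the slat is flush with both stops. The measured 4.6–4.9 N at the grip matches the expected 5 N at highest lift.

```bash
python3 -c "
from h import *
print(bot.sign_off()); st('done')"
```

```text
the job is handed in; nothing more can be done
None
the job is handed in; nothing more can be done
```

I handed the job in with the slat pushed home against the fence and end stop, and the gripper still holding the lever at highest lift; no pass/fail verdict came back.

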